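Nudge the table microphone home on its charging base

ROBOT

A 6-joint arm with a two-finger parallel gripper is mounted at the origin on a cart in front of the work surface, level with it; the furniture and walls round the work are solid. World frame = base frame: x ahead of the robot, y to its left, z up, the work surface at z = 0. Lengths are in m, angles in rad, forces in N, time in s.
With the tool pointing down it reaches from about 0.375 to 0.975 m from the base axis. Payload 3.8 kg.
Tool frame: the origin (TCP) lies at the very end of the fingers, on their centre line; the grasp point (between the pads) lies 19 mm behind it (bot.grip_point_offset is the distance from the TCP to the grasp point, in m); z points along the fingers, y is the line along which they close (so a half turn about z gives the same grasp; the last joint's range is limited). The gripper opens to 88 mm and grips with 3 to 60 N. Pads are 18 mm wide; open, the fingers measure 123 mm over their backs; the gripper's body (75 mm by 187 mm) begins 45 mm behind the grasp point.
Start: joints at [-1.2, 0.264, 1.604, -0, 1.274, -0.037], TCP at [0.268, -0.62, 0.239] pointing down, gripper open.
Joint ranges: [-2.63, 2.63], [-0.94, 2.18], [0.31, 2.57], [-1.31, 4.45], [0, 2.66], [-2.55, 2.55]. Speed limits (rad/s): [2.57, 2.57, 3.14, 3.14, 3.14, 3.14].

INTERFACE

Orientations are given as [roll, pitch, yaw] about the fixed x, y, z axes, in that order (R = Rz(yaw) Ry(pitch) Rx(roll)).
In Python, from bench import status, viewer, job, bot gives the robot as it stands.
- The arm moves only by the tool apply_moves, never from a script. Its argument "steps" is a list of rows, each a list of 4 numbers: the shift along the tool's x, y, z in cm, then the turn about the tool's z in rad. A call has 1 to 12 rows; each row is the pose to reach, as a shift and turn from the pose commanded when the call began, along the tool's axes at that moment; what a row does not reach only later rows make up. A row lasts 1/8 s, in which the tool goes at most 62.5 mm and 10.7 degrees, less where a joint would pass 70% of its speed; a pose out of reach is approached as far as the arm can. A call with a gripper value outside its range is refused whole. "fingers" is the opening, from 0 (shut) to 1 (fully open), set as the call begins (left out, the last holds). The fingers move at their own pace and stop on an object; "force" is the grip in N (left out, the last holds). Time passes only in rows, so rows that repeat a pose let the fingers close. It gives the time, the measured TCP pose, the force, the opening and the grip force at its end, in the units of the state.
- status.get_obs(): the state, without advancing time (a new reading comes with each control period).
- viewer.camera(name): name is "scene" or "top" or "wrist"; returns a dict with "color" (400x640x3 uint8, red, green, blue), "vertical_fov" (degrees; the focal length in pixels is half the picture's height over the tangent of half this angle, whatever the lens; pixels are square), "cx", "cy" (the principal point, pixels), "world_to_cam" (4x4, takes a point from world to camera coordinates). Camera axes: x right, y up, looking along -z (the intrinsics and any distortion apply to the point x, -y, -z); pixel columns grow to the right and rows downward; lengths in m; the calibration is good to about 2 mm. A picture is of the moment at which its call begins. There is no depth.
- job.job_done(): hands the job in; it is judged then, once.
The state is a dict: "t": time; "joint_pos": joint angles; "qvel": joint speeds; "joint_efforts": joint torques, N m; "tcp_pos": TCP position; "eef_rot": TCP orientation; "force": force on the tool from outside, world axes, zero at the start; "ft_torque": the same for the moment, N m; "width": finger opening in m; "finger_force": force on a finger pad.
Only numpy, scipy, OpenCV 4.12 (cv2) and the standard library are available. Lean on these libraries where they do the work, as an engineer would, in place of code of your own. Each camera call takes 0.05 s, during which the arm holds its last target. There are 200 camera calls.

TASK

One of the two table microphones on the charging base stands askew beside its seat, so it is not charging. With light taps or pushes of the fingertips low on its foot, slide it across until the foot drops fully into the empty round seat and it stands upright and centred like its neighbour. It is top-heavy: do not grip, lift or tip it, do not shove hard, and leave the base, the other microphone and everything else on the desk where they are.

Things in the scene. Friction and masses are not known exactly. Their poses are not given: they have to be found in the camera images.
- mic: the askew microphone: pawn-shaped, dark, 56 mm tall, about 110 g, top-heavy. Origin: centre of its underside, z up its axis. Foot 36 mm diameter, straight-sided from 1.5 to 12.5 mm height, then a 15 mm neck and a head of 33 mm diameter (widest at 41 mm). It starts upright on top of the base, 15 to 28 mm from the seat's middle. Pushed at the foot it slides (under 1.5 N); at the head it tips.
- seat (a point): middle of the floor of the empty seat, axes as the base's. The seat is a round recess, 39 mm diameter, 4 mm deep, mouth chamfered 1.5 mm: 1.5 mm play round the foot. Within about 8 mm of the middle the foot starts to dip in, leaning. When home, 8.5 mm of the foot's straight side stands above the base.
- base: the charging base, grey, loose, 0.9 kg on a rubber sole, 22 mm high, flat top, 92 mm wide (x), 184 mm long (y) with half-round ends. Origin: middle of its underside, z up. Seats at x = 0, y = +46 mm (the empty one) and y = -46 mm.
- mic_home: the other microphone, of the same shape, already home in the seat at y = -46 mm of the base. Origin: centre of its underside, z up. Leave it.
- clip: black binder clip, 32 x 42 x 36 mm, on the desk beside the base, on the side of the base (its -x) away from the askew microphone. Origin: centre of its underside. Leave it.
- memory_stick: memory stick, 18 x 53 x 8 mm, on the desk beside the base, on the same side as the clip. Origin: centre of its underside. Leave it.
- desk_mouse: computer mouse, 112 x 60 x 38 mm, at the desk's near edge. Origin: centre of its underside. Leave it.
- desk_stapler: black stapler, 36 x 145 x 57 mm, behind the base. Origin: centre of its underside. Leave it.
- note_pad: yellow pad of sticky notes, 77 x 77 x 17 mm, at the far right. Origin: centre of its underside. Leave it.
- loose_pen: blue pen, 145 mm long, 9 mm high, along the desk's near edge. Origin: centre of its underside. Leave it.
There are look-alikes about, which are no part of the job. What is shaped like the mic but white is not meant.

How it is judged:
At the end, for the whole second after the job is handed in: The microphone stands at rest in the empty seat: axis within 3 mm of the seat's middle, its underside within 1.2 mm of the seat's floor, leaning less than 0.05 rad; the other microphone still stands upright in its own seat and the base is within 8 mm of where it was (horizontal distance between mic and seat below 0.003 m and z of mic in the frame of base between 0.015 and 0.0192 m and angle between each of mic, mic_home's own z axis and vertical below 0.05 rad and linear speed of mic below 0.01 m/s and horizontal distance between mic_home and seat above 0.08 m and distance of base from where it was at the start of the episode below 0.008 m); the robot touches nothing.
It fails at once if the microphone is lifted off the base (z of mic in the frame of base above 0.034 m).
It fails at once if the microphone is knocked over or falls off the base (angle between mic's own z axis and vertical above 0.45 rad or z of mic in the frame of base below 0.012 m).
It fails at once if the microphone is shoved or gripped harder than 5 N (contact force between the fingers and mic above 5 N).
It fails at once if the base is shifted more than 8 mm or the other microphone is moved more than 10 mm or tipped (distance of base from where it was at the start of the episode above 0.008 m or distance of mic_home from where it was at the start of the episode above 0.01 m or angle between mic_home's own z axis and vertical above 0.2 rad).
It fails at once if something else on the desk is moved more than 15 mm (distance of any of clip, memory_stick, desk_mouse, desk_stapler, note_pad, loose_pen from where it was at the start of the episode above 0.015 m).
It also fails if it takes over 51 s, if anything falls off the work surface, if the arm or the gripper's body presses on something with over 40 N, if the wrist force passes 120 N, or if a joint passes its speed limit or range.

## Working session

There is one attempt and no reset: what is moved stays moved. The work goes in short steps, Python scripts to look and compute and a tool call to move; the robot and the scene stay as the last step left them, time stands still between calls to the robot, and variables do not carry over. Pictures are saved under pics/ and viewed, at most 10 in all, crops included, and the job is handed in when it is done.

Besides the shell and the picture viewer there is one more tool, called as name(argument=value, ...), one argument or row to a line, values as JSON. apply_moves: Moves the arm, as the interface text tells. Its arguments: {"type":"object","properties":{"steps":{"type":"array","items":{"type":"array","items":{"type":"number"}}},"fingers":{"type":"number"},"force":{"type":"number"}},"required":["steps"]}

```bash
mkdir -p pics; cat > h.py <<'E'
import numpy as np, cv2
from bench import status, viewer, job, bot
def cam(n):
    c=viewer.camera(n); c['f']=200/np.tan(np.radians(c['vertical_fov'])/2); return c
def save(c,name,box=None,s=1):
    im=c['color'][:,:,::-1]
    if box: x0,y0,x1,y1=box; im=im[y0:y1,x0:x1]
    cv2.imwrite('pics/'+name,cv2.resize(im,None,fx=s,fy=s,interpolation=cv2.INTER_CUBIC))
def ray(c,u,v):
    W=np.array(c['world_to_cam']); R=W[:3,:3]; o=-R.T@W[:3,3]
    d=R.T@np.array([(u-c['cx'])/c['f'],-(v-c['cy'])/c['f'],-1]); return o,d
def onz(c,u,v,z):
    o,d=ray(c,u,v); return o+d*(z-o[2])/d[2]
def proj(c,p):
    q=np.array(c['world_to_cam'])@np.append(p,1); return np.array([c['cx']+c['f']*q[0]/-q[2], c['cy']-c['f']*q[1]/-q[2]])
E
python3 - <<'E'
from h import *
for n in('top','scene'):
    c=cam(n); save(c,n+'0.png'); print(n,{k:c[k] for k in c if k!='color'})
    np.save(n+'0.npy',c['color'])
o=status.get_obs(); print(o)
E
```

```text
top {'vertical_fov': 51.120006893452754, 'cx': 319.785560983479, 'cy': 199.1280142957508, 'world_to_cam': array([[-0.06956195, -0.99757178,  0.00341811, -0.23695044],
       [ 0.97680909, -0.06741781,  0.20322118, -0.54623436],
       [-0.20249727,  0.0174753 ,  0.97912689, -0.83356432],
       [ 0.        ,  0.        ,  0.        ,  1.        ]]), 'f': np.float64(418.18110047208353)}
scene {'vertical_fov': 52.12761620660894, 'cx': 315.96703268837956, 'cy': 205.03657343817218, 'world_to_cam': array([[-0.58391595, -0.81181297, -0.00136943,  0.08449568],
       [ 0.54933884, -0.39636602,  0.73560914, -0.4368943 ],
       [-0.59771984,  0.42878163,  0.67740484, -0.57564938],
       [ 0.        ,  0.        ,  0.        ,  1.        ]]), 'f': np.float64(408.9043660305342)}
{'t': 0.1, 'joint_pos': array([-1.19988134e+00,  2.64674241e-01,  1.60518307e+00, -3.22336652e-06,
        1.27373478e+00, -3.68861314e-02]), 'qvel': array([-2.15310286e-04, -5.75939916e-05, -2.25137296e-03, -1.16021734e-03,
       -3.81156243e-04,  1.98391569e-03]), 'joint_efforts': array([ 8.34707353e-04, -5.03619576e+01, -3.58071077e+01,  7.31486524e-02,
        2.33334425e-02, -5.48444439e-05]), 'tcp_pos': array([ 0.26747754, -0.6190584 ,  0.2375443 ]), 'eef_rot': array([-3.13959446e+00, -7.06567107e-05,  4.07801991e-01]), 'force': array([-0.04028541, -0.6458427 ,  0.68563292]), 'ft_torque': array([-0.01846856,  0.00068982, -0.04321992]), 'finger_force': 0.0, 'width': 0.08812663119019444}
```

View pics/top0.png

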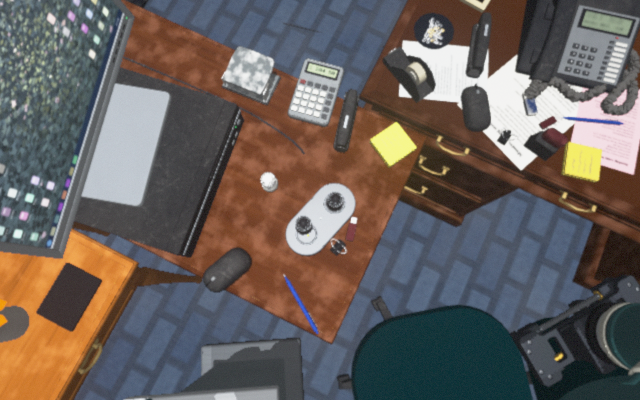

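View pics/scene0.png

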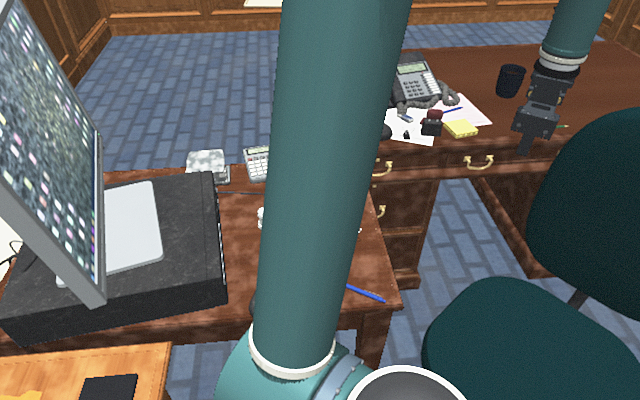

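Top view: base around (320,219). Candidates: a dark microphone at (304,227) beside a bright seat ring, a dark one at (334,202) that looks home, and a white look-alike at (268,181), which is not meant. The clip is at (339,247) and the stick at (352,227). The arm hides all of these in the scene view. Next is the close crop.

```bash
python3 - <<'E'
from h import *
c=cam('top'); save(c,'crop1.png',(255,165,375,265),6)
for p in [(304,227),(334,202),(308,235),(320,219),(339,247)]: print(p,onz(c,*p,0.022))
E
```

```text
(304, 227) [ 0.47606331 -0.23611736  0.022     ]
(334, 202) [ 0.52703044 -0.30568956  0.022     ]
(308, 235) [ 0.45797753 -0.24370595  0.022     ]
(320, 219) [ 0.49126595 -0.27217942  0.022     ]
(339, 247) [ 0.42736734 -0.30888873  0.022     ]
```

View pics/crop1.png

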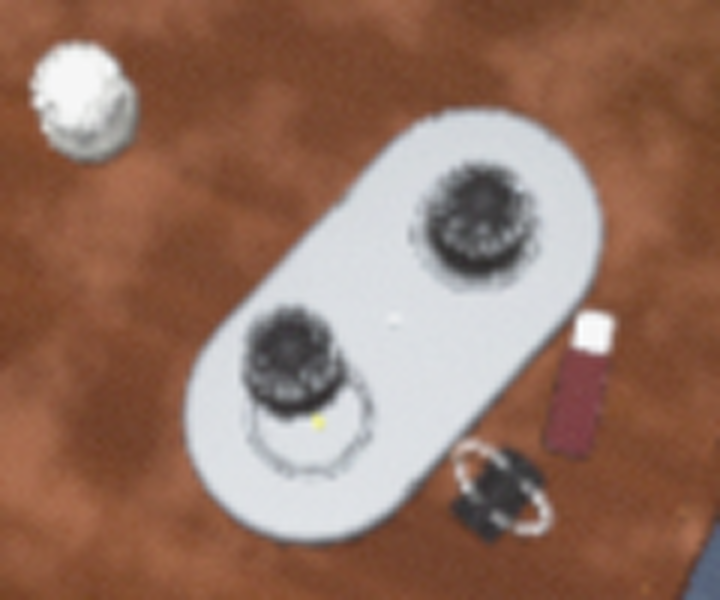

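The crop shows the askew microphone, dark, foot at about (304,227) in full-picture pixels. It overlaps the ring of the empty seat, centred at about (306.7,234.7). The home microphone is at (335,204), and the white one, top left, is the look-alike. Next I move over for a wrist view.

apply_moves(
  steps=[
    [33.6,-24.7,0,0],
    [33.6,-24.7,0,0],
    [33.6,-24.7,0,0],
    [33.6,-24.7,0,0],
    [33.6,-24.7,0,0],
    [33.6,-24.7,0,0],
    [33.6,-24.7,0,0],
    [33.6,-24.7,0,0],
    [33.6,-24.7,0,0],
  ],
  fingers=0,
  force=5,
)

```text
t: 1.27
tcp_pos: [0.4779, -0.2599, 0.2385]
eef_rot: [3.141, 0.001, 0.408]
force: [0.2, -0.3, -0.7]
width: 0.0013
finger_force: 0.0
```

```bash
python3 - <<'E'
from h import *
c=cam('wrist'); save(c,'w1.png'); W=c['world_to_cam']; print(-W[:3,:3].T@W[:3,3], W, c['f'],c['cx'],c['cy'])
np.savez('w1.npz',**c)
t=cam('top'); s=cam('scene'); np.savez('s1.npz',**s); save(s,'s1.png')
o=status.get_obs(); print(o['t'],o['tcp_pos'],o['eef_rot'],o['width'],o['force'])
for z in(0,.022):
  for p in [(.46,-.244),(.53,-.305)]: print(proj(c,[*p,z]),proj(s,[*p,z]))
E
```

```text
[ 0.55070996 -0.22740617  0.3849994 ] [[ 3.96452337e-01 -9.18055278e-01 -2.26053798e-04 -4.27014656e-01]
 [ 8.72766059e-01  3.76971034e-01 -3.10116503e-01 -2.75520760e-01]
 [ 2.84789308e-01  1.22749120e-01  9.50698535e-01 -4.94940764e-01]
 [ 0.00000000e+00  0.00000000e+00  0.00000000e+00  1.00000000e+00]] 314.7989422439527 320.52011136296795 197.54598273731452
1.425 [ 0.47755815 -0.26076482  0.23858655] [-3.14158012e+00  3.98167978e-04  4.06079144e-01] 0.0003992237838187552 [ 0.63294376  0.01158496 -0.96998235]
[304.02357756 170.3963204 ] [321.95007214 242.48650785]
[372.60569505 138.0681675 ] [325.00783118 214.96849109]
[303.09429707 174.63225715] [322.03179475 236.04258608]
[375.6230224  140.57488379] [325.12923645 208.55240077]
```

View pics/w1.png

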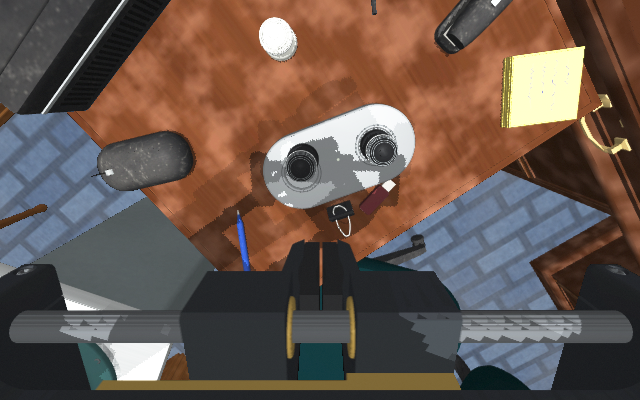

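The wrist view shows the base at about (340,155), the askew microphone at (300,160) over its seat, the home one at (380,148), the clip at (340,212), the stick at (378,197), and the white one at (278,40). I'll turn the wrist half a turn so the camera faces the pushing side, and move closer.

apply_moves(
  steps=[
    [5.8,-2.9,0,-0.18],
    [5.8,-2.9,2,-0.36],
    [5.8,-2.9,4,-0.54],
    [5.8,-2.9,6,-0.72],
    [5.8,-2.9,8,-0.9],
    [5.8,-2.9,10,-1.08],
    [5.8,-2.9,11.8,-1.26],
    [5.8,-2.9,11.8,-1.44],
    [5.8,-2.9,11.8,-1.62],
    [5.8,-2.9,11.8,-1.8],
    [5.8,-2.9,11.8,-1.98],
    [5.8,-2.9,11.8,-2.16],
  ],
)

```text
t: 2.92
tcp_pos: [0.5195, -0.2114, 0.1206]
eef_rot: [-3.141, -0.0, 2.572]
force: [0.2, -0.1, 0.9]
width: 0.0006
finger_force: 0.0
```

apply_moves(
  steps=[
    [0,0,0,-0.18],
    [0,0,0,-0.36],
    [0,0,0,-0.54],
    [0,0,0,-0.72],
    [0,0,0,-0.9],
    [0,0,0,-0.98],
    [0,0,0,-0.98],
  ],
)

```text
t: 3.8
tcp_pos: [0.5195, -0.2112, 0.1207]
eef_rot: [-3.142, -0.0, -2.738]
force: [0.6, -0.0, -0.5]
width: 0.0006
finger_force: 0.0
```

```bash
python3 - <<'E'
from h import *
c=cam('wrist'); save(c,'w2.png'); np.savez('w2.npz',**c)
t=cam('top'); np.savez('t2.npz',**t); s=cam('scene'); np.savez('s2.npz',**s)
o=status.get_obs(); print(o['t'],o['tcp_pos'],o['eef_rot'],o['joint_pos'])
E
```

```text
3.95 [ 0.51972167 -0.21064468  0.12068743] [ 3.14156616e+00 -1.59025886e-05 -2.73771433e+00] [-4.29489617e-01  1.53130173e-01  1.96706113e+00  7.08893599e-06
  1.02143166e+00 -2.40416797e+00]
```

View pics/w2.png

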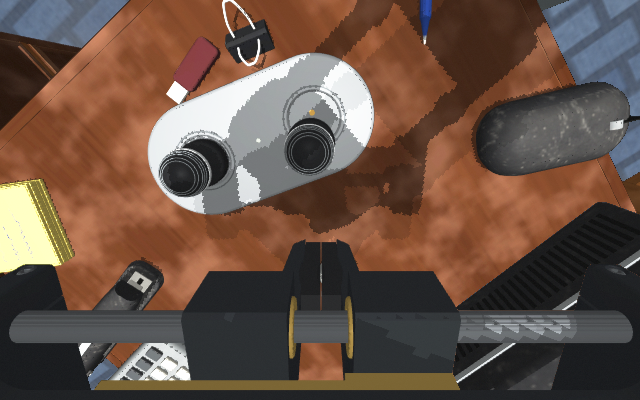

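The rotated wrist view shows the askew microphone's head at (310,148), its foot just above that at about (308,135), and the empty seat ring at (314,117). The base centre dot is at (258,140) and the home microphone at (185,172). The fingertips at (320,245) are on the pushing side. I'll crop closer for the ring and foot.

```bash
python3 - <<'E'
from h import *
c=dict(np.load('w2.npz')); save(c,'w2c.png',(265,70,385,190),5)
t=dict(np.load('t2.npz'))
# triangulate dot from w2 and t0
def small(img,box,off=0):
    x0,y0,x1,y1=box; g=img[y0:y1,x0:x1].astype(float).sum(2); g=np.clip(g-np.percentile(g,80)-15,0,None)
    ys,xs=np.mgrid[y0:y1,x0:x1]; return (xs*g).sum()/g.sum(),(ys*g).sum()/g.sum()
p=small(c['color'],(253,135,264,146)); print('dot w',p,onz(c,*p,.022))
E
```

```text
dot w (np.float64(257.87653095001656), np.float64(139.99735187024163)) [ 0.49376995 -0.27386918  0.022     ]
```

View pics/w2c.png

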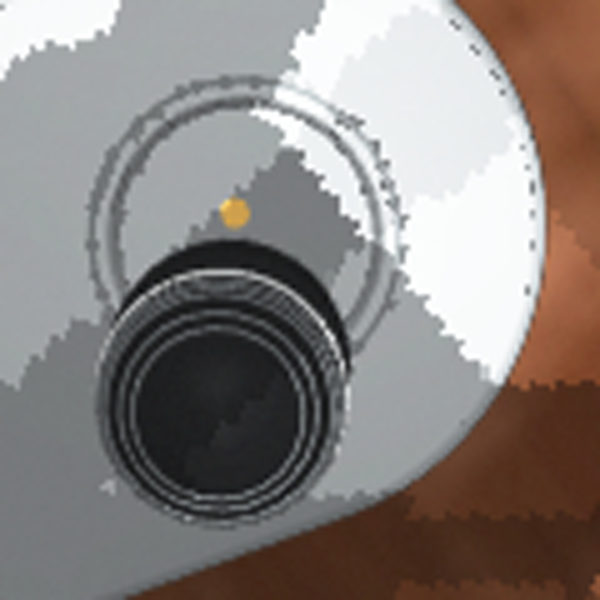

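The crop shows the outer ring of the seat mouth, spanning x 90–402 with its top at y 75, and the contact pin at (234,213). The foot's front arc peaks at (240,240). The head circle is centred at (223,398) with a radius of about 127.

```bash
python3 - <<'E'
from h import *
from scipy.optimize import least_squares
c=dict(np.load('w2.npz')); t0=cam('top'); 
P=lambda x,y:(265+x/5-.4,70+y/5-.4); T=lambda x,y:(255+x/6-.42,165+y/6-.42)
def tri(a,b):
    A=[];B=[]
    for o,d in(a,b):
        d=d/np.linalg.norm(d);M=np.eye(3)-np.outer(d,d);A.append(M);B.append(M@o)
    return np.linalg.solve(sum(A),sum(B))
print('dot',tri(ray(c,257.9,140),ray(t0,*T(393,320))),'pin',tri(ray(c,*P(234,213)),ray(t0,*T(318,421))))
def circ(pts,z,r=None):
    X=np.array([onz(c,*P(*p),z)[:2] for p in pts])
    if r: s=least_squares(lambda q:np.hypot(*(X-q).T)-r,X.mean(0))
    else: s=least_squares(lambda q:np.hypot(*(X-q[:2]).T)-q[2],[*X.mean(0),.02])
    return s.x,np.abs(s.fun).max()
ring=[(90,230),(97,185),(160,105),(240,75),(345,118),(388,175),(402,235),(368,345)]
print('ring',circ(ring,.022),circ(ring,.022,.021))
foot=[(130,295),(160,265),(195,247),(240,240),(280,250),(310,272),(335,310),(349,350)]
print('foot',circ(foot,.0235),circ(foot,.0235,.018))
head=[(97,398),(350,398),(223,270),(223,527)]
print('head',circ(head,.063),onz(c,*P(223.5,398.5),.063))
W=c['world_to_cam'];print('cam',-W[:3,:3].T@W[:3,3])
print('mic in top: head tri',tri(ray(c,*P(223.5,398.5)),ray(t0,*T(292,345))))
print('home head',onz(c,185,172,.059),onz(t0,*T(480,215),.059))
E
```

```text
dot [ 0.49177548 -0.27240346  0.03280459] pin [ 0.45787606 -0.2433375   0.02904001]
ring (array([ 0.46206266, -0.24034683,  0.02379549]), np.float64(0.0004958065460207821)) (array([ 0.45957059, -0.24073788]), np.float64(0.004175912645649076))
foot (array([ 0.47890624, -0.23574247,  0.01809888]), np.float64(0.0003375274981111606)) (array([ 0.47878349, -0.2357626 ]), np.float64(0.00031804687086570485))
head (array([ 0.47861921, -0.2356312 ,  0.01658005]), np.float64(0.00014645361647866798)) [ 0.47822976 -0.23579755  0.063     ]
cam [ 0.44523255 -0.24198331  0.26723614]
mic in top: head tri [ 0.51279499 -0.2300502  -0.14877579]
home head [ 0.52607108 -0.30724049  0.059     ] [ 0.52306851 -0.30525779  0.059     ]
```

The seat is at (0.4621,-0.2403), and its 46.1 mm distance from the base dot confirms the scale. The microphone is at (0.4785,-0.2357), upright, 17 mm out. The push runs along yaw -2.868. I'll go 40 mm behind it and lower the closed fingertips to z = 27 mm.

apply_moves(
  steps=[
    [0.8,-1.2,0,0.13],
    [0.8,-1.2,2,0.13],
    [0.8,-1.2,4,0.13],
    [0.8,-1.2,6,0.13],
    [0.8,-1.2,7.5,0.13],
    [0.8,-1.2,8.5,0.13],
    [0.8,-1.2,9.1,0.13],
    [0.8,-1.2,9.4,0.13],
    [0.8,-1.2,9.4,0.13],
  ],
)

```text
t: 5.12
tcp_pos: [0.5175, -0.2243, 0.0269]
eef_rot: [-3.141, 0.0, -2.865]
force: [0.2, 0.4, 0.2]
width: 0.0005
finger_force: 0.0
```

```bash
python3 - <<'E'
from h import *
c=cam('wrist'); save(c,'w3.png',(200,60,440,260),3); np.savez('w3.npz',**c)
o=status.get_obs(); print(o['t'],o['tcp_pos'],o['eef_rot'],o['force'])
p=o['tcp_pos'][:2]; y=o['eef_rot'][2]; x=np.array([np.cos(y),np.sin(y)]); yy=np.array([np.sin(y),-np.cos(y)])
for n,q in(('mic',(.4785,-.2357)),('seat',(.4621,-.2403))): d=np.array(q)-p; print(n,d@x*1e3,d@yy*1e3)
print(proj(c,o['tcp_pos']))
E
```

```text
5.175 [ 0.51768634 -0.22436896  0.02713308] [-3.14108603e+00  5.58611622e-04 -2.86534740e+00] [0.41373176 0.74380518 0.28439602]
mic 40.79112856004109 -0.21355148446094638
seat 57.82397186197991 -0.16612731766277833
[318.91879533 258.89040373]
```

View pics/w3.png

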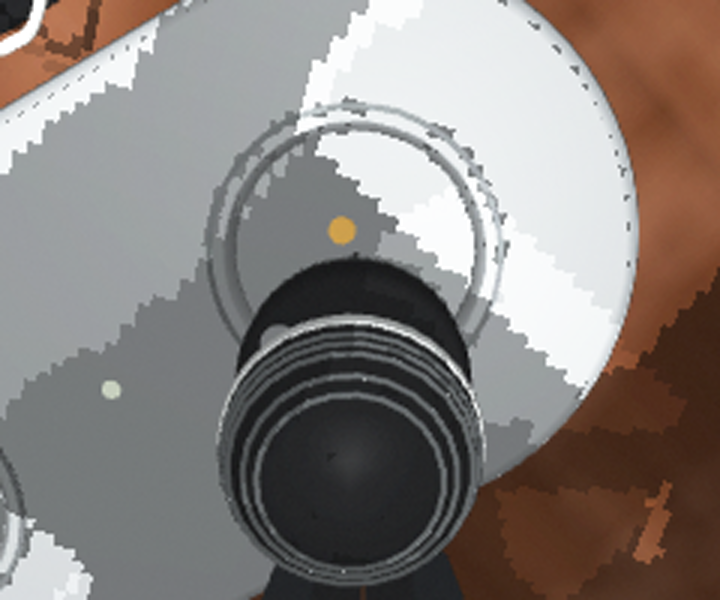

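The crop shows the fingertips centred behind the microphone and in line with the seat (ring centre at crop x 355, microphone at 353). Starting the slow push.

apply_moves(
  steps=[
    [0.4,0,0,0],
    [0.8,0,0,0],
    [1.0,0,0,0],
    [1.1,0,0,0],
    [1.2,0,0,0],
    [1.3,0,0,0],
    [1.4,0,0,0],
    [1.5,0,0,0],
    [1.6,0,0,0],
    [1.7,0,0,0],
    [1.8,0,0,0],
    [1.9,0,0,0],
  ],
)

```text
t: 6.68
tcp_pos: [0.499, -0.2294, 0.0267]
eef_rot: [-3.142, -0.0, -2.865]
force: [0.7, -0.9, 0.5]
width: -0.0
finger_force: 0.4
```

```bash
cat >> h.py <<'E'
def mm(c):
    """head circle (z .063) from dark blob's widest circle via Hough, in world"""
    g=cv2.cvtColor(c['color'],cv2.COLOR_RGB2GRAY)[60:260,200:440]
    g=cv2.resize(g,None,fx=3,fy=3,interpolation=cv2.INTER_CUBIC)
    h=cv2.HoughCircles(cv2.GaussianBlur(g,(5,5),0),cv2.HOUGH_GRADIENT,1.5,300,param1=120,param2=30,minRadius=115,maxRadius=145)
    return h
E
python3 - <<'E'
from h import *
print(mm(dict(np.load('w3.npz'))))
c=cam('wrist'); save(c,'w4.png',(200,60,440,260),3); np.savez('w4.npz',**c); print(mm(c))
o=status.get_obs(); print(o['t'],o['tcp_pos'],o['force'])
E
```

```text
[[[354.75 252.75 130.9 ]]]
[[[353.25 524.25 127.6 ]]]
6.725 [ 0.49871418 -0.22938869  0.02665306] [0.01087168 0.1293509  0.02866314]
```

View pics/w4.png

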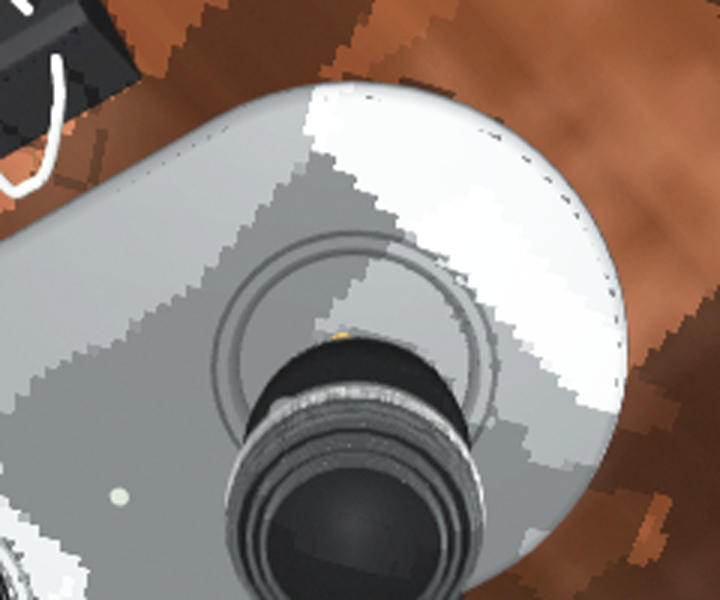

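The microphone moves with the tool. The foot front now reaches the pin at crop (340,336), still upright and in line. About 11 mm remain.

apply_moves(
  steps=[
    [0.1,0,0,0],
    [0.2,0,0,0],
    [0.3,0,0,0],
    [0.4,0,0,0],
    [0.5,0,0,0],
    [0.6,0,0,0],
    [0.7,0,0,0],
    [0.8,0,0,0],
    [0.9,0,0,0],
    [0.9,0,0,0],
  ],
)

```text
t: 7.98
tcp_pos: [0.4902, -0.2318, 0.0267]
eef_rot: [3.141, -0.0, -2.865]
force: [0.4, -0.4, 0.2]
width: 0.0006
finger_force: 0.2
```

```bash
python3 - <<'E'
from h import *
c=cam('wrist'); save(c,'w5.png',(200,110,440,310),3); np.savez('w5.npz',**c)
o=status.get_obs(); print(o['t'],o['tcp_pos'],o['force'])
E
```

```text
8.025 [ 0.49026267 -0.23184063  0.02668087] [ 0.47686654 -0.18687026 -0.63513063]
```

View pics/w5.png

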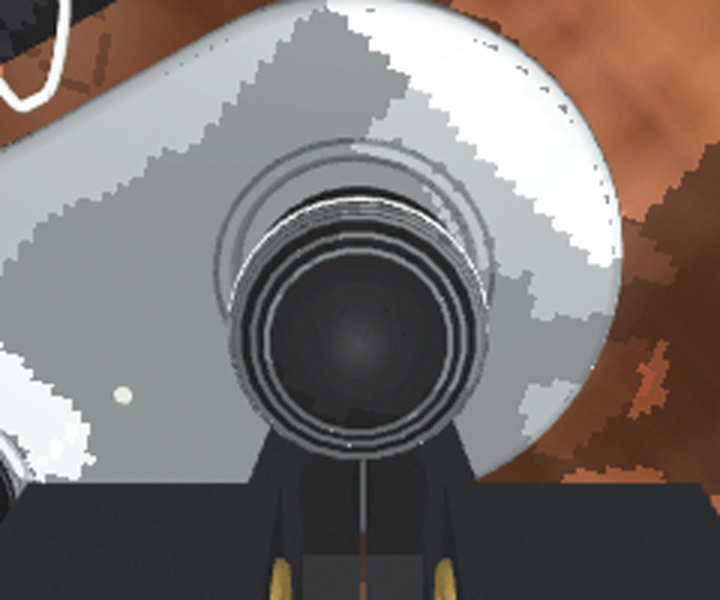

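The microphone is now dipping in and leaning forward: the head, at crop (358,325), covers most of the foot, and a crescent of seat remains at y 140–190. About 2.4 mm to go, in finer rows.

apply_moves(
  steps=[
    [0.03,0,0,0],
    [0.06,0,0,0],
    [0.09,0,0,0],
    [0.12,0,0,0],
    [0.15,0,0,0],
    [0.18,0,0,0],
    [0.21,0,0,0],
    [0.24,0,0,0],
    [0.24,0,0,0],
  ],
)

```text
t: 9.15
tcp_pos: [0.488, -0.2325, 0.0267]
eef_rot: [3.142, -0.0, -2.865]
force: [-0.5, 0.3, 0.3]
width: 0.0005
finger_force: 0.2
```

```bash
python3 - <<'E'
from h import *
c=cam('wrist'); save(c,'w6.png',(200,110,440,310),3); np.savez('w6.npz',**c)
o=status.get_obs(); print(o['t'],o['tcp_pos'],o['force'])
E
```

```text
9.2 [ 0.48803157 -0.23249698  0.02670616] [ 0.91891375  0.18438695 -0.24193554]
```

View pics/w6.png

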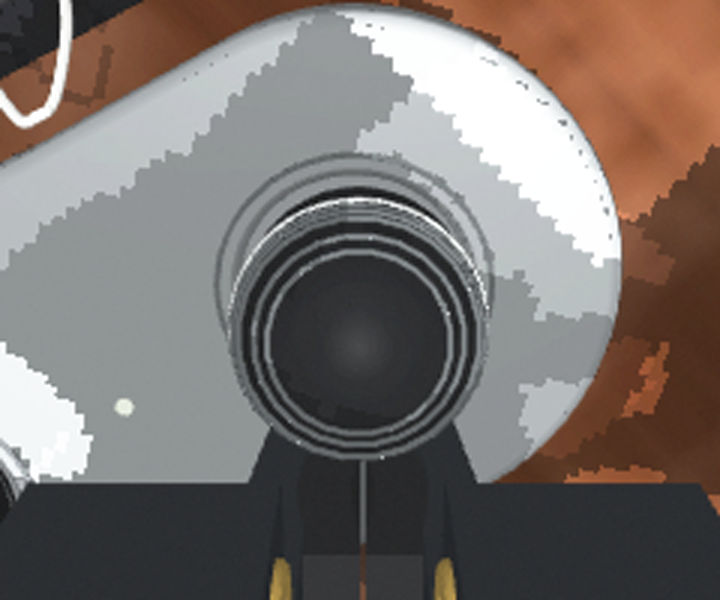

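The microphone keeps its lean and moves with the tool; a seat crescent of about 3 mm is left ahead of the foot, at crop y 170–187. The picture allowance is used up, so from here I track the head, foot and lean by numbers.

```bash
cat >> h.py <<'E'
T6=dict(np.load('w6.npz'))['color'][180:262,278:362]
def track():
    c=cam('wrist'); r=cv2.matchTemplate(c['color'][120:330,220:420],T6,cv2.TM_CCOEFF_NORMED)
    _,s,_,(x,y)=cv2.minMaxLoc(r); o=status.get_obs(); p=o['tcp_pos']; a=np.array([.4621,-.2403])-p[:2]; yw=o['eef_rot'][2]
    print('t',round(o['t'],2),'head shift px',x+220-278,y+120-180,'score',round(s,3),'seat ahead mm',np.round(1e3*np.array([a@[np.cos(yw),np.sin(yw)],a@[np.sin(yw),-np.cos(yw)]]),1),'z',p[2].round(4),'F',o['force'].round(1),o['finger_force'])
    # upright prediction of head centre when home / foot touching
    print('head centre px now ~',319.7+x-58,220.3-1.3+y-60,' home-upright pred',proj(c,[.4621,-.2403,.018+.041]).round(1))
    return c
E
python3 - <<'E'
from h import *
for w in('w3','w4','w5'):
    c=dict(np.load(w+'.npz')); r=cv2.matchTemplate(c['color'][60:330,220:420],T6,cv2.TM_CCOEFF_NORMED); _,s,_,l=cv2.minMaxLoc(r); print(w,l[0]+220-278,l[1]+60-180,s)
track()
E
```

```text
w3 -3 -3 0.5673775672912598
w4 -2 18 0.576845645904541
w5 0 0 0.9395564198493958
t 9.25 head shift px 0 0 score 0.998 seat ahead mm [27.1 -0.5] z 0.0267 F [ 0.5 -0.1 -0.2] 0.22851726717107113
head centre px now ~ 319.7 219.0  home-upright pred [317.6 237.5]
```

apply_moves(
  steps=[
    [0.03,0,0,0],
    [0.06,0,0,0],
    [0.09,0,0,0],
    [0.12,0,0,0],
    [0.15,0,0,0],
    [0.15,0,0,0],
  ],
)

```text
t: 10.0
tcp_pos: [0.4866, -0.2329, 0.0267]
eef_rot: [3.142, 0.0, -2.865]
force: [0.5, 0.0, -0.3]
width: 0.0004
finger_force: 0.2
```

```bash
python3 - <<'E'
from h import *
c=track(); np.savez('w7.npz',**c)
E
```

```text
t 10.05 head shift px 0 0 score 0.973 seat ahead mm [25.6 -0.4] z 0.0267 F [ 0.9  0.7 -0.3] 0.23315521206853873
head centre px now ~ 319.7 219.0  home-upright pred [317.6 241. ]
```

```bash
python3 - <<'E'
from h import *
for w in('w6','w7'):
    c=dict(np.load(w+'.npz')); g=c['color'].astype(int).sum(2)//3
    print(w,dict(zip(range(156,186),g[156:186,317:321].mean(1).astype(int))))
    # predicted rows straight ahead along push dir u from seat centre
    u=np.array([np.cos(-2.865),np.sin(-2.865)]); S=np.array([.4621,-.2403])
    for nm,r,z in(('ring out 23.8',.0238,.022),('mouth 21',.021,.022),('wall19.5',.0195,.0205),('floor edge',.0195,.018),('foot home rim top',.018,.0305)):
        print(nm,proj(c,[*(S+u*r),z]).round(1))
E
```

```text
w6 {156: np.int64(174), 157: np.int64(175), 158: np.int64(175), 159: np.int64(174), 160: np.int64(167), 161: np.int64(106), 162: np.int64(115), 163: np.int64(147), 164: np.int64(149), 165: np.int64(148), 166: np.int64(124), 167: np.int64(103), 168: np.int64(118), 169: np.int64(147), 170: np.int64(148), 171: np.int64(148), 172: np.int64(65), 173: np.int64(34), 174: np.int64(36), 175: np.int64(89), 176: np.int64(250), 177: np.int64(153), 178: np.int64(124), 179: np.int64(96), 180: np.int64(135), 181: np.int64(84), 182: np.int64(134), 183: np.int64(122), 184: np.int64(48), 185: np.int64(41)}
ring out 23.8 [318.  160.4]
mouth 21 [318. 166.]
wall19.5 [318.1 168.3]
floor edge [318.1 167.3]
foot home rim top [317.9 176.2]
w7 {156: np.int64(162), 157: np.int64(163), 158: np.int64(162), 159: np.int64(188), 160: np.int64(176), 161: np.int64(175), 162: np.int64(174), 163: np.int64(141), 164: np.int64(105), 165: np.int64(113), 166: np.int64(148), 167: np.int64(149), 168: np.int64(148), 169: np.int64(124), 170: np.int64(102), 171: np.int64(119), 172: np.int64(63), 173: np.int64(35), 174: np.int64(36), 175: np.int64(89), 176: np.int64(250), 177: np.int64(143), 178: np.int64(124), 179: np.int64(91), 180: np.int64(135), 181: np.int64(86), 182: np.int64(135), 183: np.int64(122), 184: np.int64(48), 185: np.int64(42)}
ring out 23.8 [318.  163.4]
mouth 21 [318.1 169. ]
wall19.5 [318.1 171.3]
floor edge [318.1 170.2]
foot home rim top [317.9 179.3]
```

The ring edges match the prediction (164 against 163.4). The foot's front, at row 172, is now at the seat's far wall (171.3), so finger friction is probably holding up the back edge. I'll retract a little and look.

apply_moves(
  steps=[
    [-0.1,0,0,0],
    [-0.3,0,0,0],
    [-0.5,0,0,0],
    [-0.5,0,0,0],
  ],
)

```text
t: 10.55
tcp_pos: [0.4916, -0.2315, 0.0267]
eef_rot: [-3.142, 0.0, -2.865]
force: [-0.4, 0.1, -0.6]
width: 0.0004
finger_force: 0.0
```

```bash
python3 - <<'E'
from h import *
c=track(); np.savez('w8.npz',**c)
g=c['color'].astype(int).sum(2)//3
print([(i,int(v)) for i,v in zip(range(140,200),g[140:200,317:321].mean(1))])
for th,n in((0,'home'),): 
    u=np.array([np.cos(-2.865),np.sin(-2.865)]); S=np.array([.4621,-.2403])
    for nm,r,z in(('ring out',.0238,.022),('wall',.0195,.0205),('foot front z.022',.018,.022),('foot top',.018,.0305),('headfront',.0165,.059),('headback',-.0165,.059)): print(nm,proj(c,[*(S+u*r),z]).round(1))
E
```

```text
t 10.6 head shift px 0 11 score 0.515 seat ahead mm [30.7 -0.4] z 0.0267 F [ 0.  -0.1  0.5] 0.0
head centre px now ~ 319.7 230.0  home-upright pred [317.6 228.9]
[(140, 150), (141, 150), (142, 150), (143, 150), (144, 149), (145, 150), (146, 149), (147, 149), (148, 149), (149, 149), (150, 149), (151, 149), (152, 149), (153, 101), (154, 104), (155, 142), (156, 148), (157, 171), (158, 169), (159, 129), (160, 113), (161, 120), (162, 73), (163, 35), (164, 35), (165, 34), (166, 35), (167, 38), (168, 41), (169, 44), (170, 47), (171, 48), (172, 47), (173, 46), (174, 41), (175, 40), (176, 41), (177, 40), (178, 40), (179, 41), (180, 41), (181, 40), (182, 40), (183, 40), (184, 41), (185, 151), (186, 184), (187, 206), (188, 251), (189, 86), (190, 38), (191, 46), (192, 129), (193, 83), (194, 41), (195, 118), (196, 118), (197, 48), (198, 64), (199, 136)]
ring out [318.1 152.7]
wall [318.1 160.9]
foot front z.022 [318.1 164.5]
foot top [318.  168.3]
headfront [317.4 188.7]
headback [317.8 266. ]
```

The microphone is now upright, with its foot front at row 162 (predicted home 164.5) and its head at the predicted home spot. I'll back off, rise and verify from a clear view.

apply_moves(
  steps=[
    [-1,0,0,0],
    [-2,0,0,0],
    [-2,0,-2,0],
    [-2,0,-5,0],
    [-2,0,-8,0],
    [-2,0,-9.4,0],
    [-2,0,-9.4,0],
    [-2,0,-9.4,0],
  ],
)

```text
t: 11.6
tcp_pos: [0.51, -0.2256, 0.1194]
eef_rot: [3.14, -0.001, -2.865]
force: [0.0, -0.5, 0.9]
width: 0.0005
finger_force: 0.0
```

```bash
python3 - <<'E'
from h import *
c=cam('wrist'); np.savez('w9.npz',**c); o=status.get_obs(); print(o['t'],o['tcp_pos'],o['force'])
h=np.array([.4938-.0317,-.2739+.0335]); H=np.array([.4938+.0317,-.2739-.0335])
b=onz(c,0,0,.022)
# base dot now
q=proj(c,[.4938,-.2739,.022]); x,y=q.round().astype(int); R=c['color'][y-6:y+7,x-6:x+7].astype(float).sum(2)
w=np.clip(R-np.median(R)-25,0,None); ys,xs=np.mgrid[y-6:y+7,x-6:x+7]; print('dot pred',q,'seen',(xs*w).sum()/w.sum(),(ys*w).sum()/w.sum())
g=cv2.resize(cv2.cvtColor(c['color'],cv2.COLOR_RGB2GRAY),None,fx=4,fy=4,interpolation=cv2.INTER_CUBIC)
for n,S in(('mic',h),('home',H)):
    for z,r,nm in((.059,.0165,'head'),):
        q=proj(c,[*S,z])*4; rp=4*r*c['f']/(-(c['world_to_cam']@[*S,z,1])[2])
        x,y=q.astype(int); k=int(rp+36); sub=cv2.GaussianBlur(g[y-k:y+k,x-k:x+k],(5,5),0)
        hc=cv2.HoughCircles(sub,cv2.HOUGH_GRADIENT,1,10,param1=100,param2=15,minRadius=int(rp*.93),maxRadius=int(rp*1.07))
        if hc is None: print(n,'none');continue
        for a in hc[0][:3]:
            e=onz(c,(x-k+a[0])/4,(y-k+a[1])/4,z)[:2]-S; print(n,nm,'off mm',(e*1e3).round(1),'r',a[2],rp)
E
```

```text
11.65 [ 0.50973394 -0.22555938  0.11915373] [ 0.05094846  0.0201561  -0.06944424]
dot pred [266.06959537 165.53347075] seen 266.14998243765365 165.57920618194592
mic head off mm [-1.3  0.4] r 103.1 100.63235681414305
mic head off mm [-5.1  1.1] r 106.4 100.63235681414305
mic head off mm [-5.9 -0.5] r 95.4 100.63235681414305
home head off mm [ 2.3 -1. ] r 90.5 94.69974964888996
home head off mm [1.  0.7] r 93.8 94.69974964888996
home head off mm [3.9 0.1] r 90.5 94.69974964888996
```

The head is 1.3 mm from the seat axis and the foot about 1 mm, both within the play, so the microphone is upright. The base dot has not moved. Handing in.

```bash
python3 -c "
from bench import job
print(job.job_done())"
```

```text
the job is handed in; nothing more can be done
None
```

I pushed the askew microphone into the empty seat and handed the job in after about 12 s. My last measurements put it upright and about 1 mm off centre, with the base unmoved, but no verdict came back.

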